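Bring the hanging jar carrier over the packing board and steady it

ROBOT

A 7-joint arm with a two-finger parallel gripper is mounted at the origin on the work surface. World frame = base frame: x ahead of the robot, y to its left, z up, the work surface at z = 0. Lengths are in m, angles in rad, forces in N, time in s.
With the tool pointing down it reaches from about 0.4 to 0.875 m from the base axis. Payload 6.5 kg.
Tool frame: the origin (TCP) lies on the centre line of the jaws, within the pads' length; the fingertips stand 19 mm ahead of it and the grasp point (between the pads) is the TCP (r.nose_length is the distance from the TCP to the fingertips, in m); z points along the fingers, y is the line along which they close (so a half turn about z gives the same grasp; the last joint's range is limited). The gripper opens to 88 mm and grips with 3 to 60 N. Pads are 18 mm wide; open, the fingers measure 123 mm over their backs; the gripper's body (75 mm by 187 mm) begins 45 mm behind the grasp point.
Start: joints at [-1.257, 0.536, -0.004, 1.538, 0.003, 1.067, -0.071], TCP at [0.241, 0.604, 0.258] pointing down, gripper open.
Joint ranges: [-2.7, 2.7], [-0.37, 2.16], [-1.27, 1.26], [0.24, 2.4], [-1.31, 4.45], [0.19, 1.91], [-2.76, 2.76]. Speed limits (rad/s): [2.39, 2.39, 3.14, 3.14, 3.14, 3.14, 3.14].

INTERFACE

Orientations are given as a unit quaternion [w, x, y, z].
In Python, from plant import r, fingers, cams, order, status gives the robot as it stands. The module is installed in compiled form; this text tells all that it offers. Calls block until the motion is done:
- r.goto(position, orientation): joint-space move of the TCP to a pose.
- r.move_l(position, orientation=None, v=0.15, f_stop=None): straight line of the TCP; orientation=None keeps the orientation; v is the mean speed in m/s. With f_stop (N) it stops when the force on the tool has changed by that much, and returns True; else False.
- r.move_j(angles): joint-space move.
- fingers.let_go() and fingers.grasp(grip_force=None): open the fingers fully, or close them until they stop; grip_force is the grip in N (None keeps the last).
- r.sleep(seconds).
- r.ik(position, orientation): joint angles nearest the present ones, or None.
- cams.capture(name): name is "scene" or "top" or "wrist"; returns a dict with "img" (400x640x3 uint8, blue, green, red), "intrinsics" (3x3 intrinsics, pixels), "camera_from_world" (4x4, takes a point from world to camera coordinates); the wrist camera has in their place "mount" (4x4, takes a point from camera to tool coordinates, whose origin is the TCP and whose axes are the flange's). Camera axes: x right, y up, looking along -z (the intrinsics and any distortion apply to the point x, -y, -z); pixel columns grow to the right and rows downward; lengths in m; the calibration is good to about 2 mm. The wrist camera is an equidistant fisheye: a pixel r from the principal point sees the ray r / f radians off the axis. A picture is of the moment at which its call begins: read the wrist's pose just before it. There is no depth.
A pose or a line that the arm cannot do raises r.Unreachable and nothing moves.
- order.close_job(): hands the job in; it is judged then, once.
Readings, each from a call of its own:
- status.read_time(): time.
- status.read_joint_positions(): joint angles.
- status.read_dq(): joint speeds.
- status.read_tau(): joint torques, N m.
- status.read_eef_pos(): TCP position.
- status.read_tool_rot(): TCP orientation.
- status.read_ft_force(): force on the tool from outside, world axes, zero at the start.
- status.read_torque(): the same for the moment, N m.
- status.read_gripper_width(): opening from 0.0 (shut) to 1.0 (fully open).
- status.read_gripper_force(): force on a finger pad.
Only numpy, scipy, OpenCV 4.12 (cv2) and the standard library are available. Lean on these libraries where they do the work, as an engineer would, in place of code of your own. Each camera call takes 0.05 s, during which the arm holds its last target. There are 200 camera calls.

TASK

Take the trolley of the bench rail by its upright wooden handle and draw the hanging jar carrier off its parking shelf, along the rail, until it hangs centred over the wooden packing board. It will swing as it drops off the shelf: damp the swing by moving the trolley, never by touching the carrier or its jars, and never let it tip so far that the jars slide out (about 30 degrees). When it has hung level and practically still over the board for some four seconds, let go of the handle so that it stays there, and leave the other things on the table alone.

Things in the scene. Friction and masses are not known exactly. Their poses are not given: they have to be found in the camera images.
- stand: Fixed bench rail: round steel bar, 20 mm thick, 680 mm long, on two grey posts, bar axis 210 mm above the table. Origin on the table midway below the bar. Its y axis runs along the bar, from the parking shelf's end to the other (the way to go); its x axis is level, across the bar, to the side where the carrier hangs. Turned up to 0.12 rad from the world axes.
- shelf (a point): Middle of the top of the parking shelf, a fixed aluminium plate 130 x 95 mm on a post, 189 mm above the table, near the bar's -y end and 100 mm to the +x side of the bar. At the start the foot at the carrier's -y end rests on it.
- grip (a point): Grip point on the trolley's handle, an upright square wooden post of 28 x 28 mm (sides along the stand's x and y), 75 mm tall, on the grey trolley block (50 x 64 x 42 mm) that slides on the bar. It lies on the post's axis, 31 mm below its top, 44 mm above the block, 275 mm above the table. Axes as the stand's.
- trolley (a joint): Travel of the trolley in m along the stand's +y, 0 at y = -170 mm of the stand (parked, give or take 20 mm); stops at -0.035 and 0.44. Trolley 0.5 kg, sliding friction about 0.4 N, damping 0.6 N s/m: let go, it stays where it is.
- carrier (a joint): Swing angle of the carrier in rad about its axle (level, along the stand's x), 0 = level, positive = its +y end raised. Parked at -0.32; drops off the shelf at a reading of about 0.03 m, then swings almost undamped (decay over 1 min). Under trolley acceleration a its angular acceleration is -W x angle - C x a; W = 15.6 (14.5 to 17), C = 1.6 1/m, period about 1.6 s.
- hub (a point): Centre of the carrier, on its axle, level with the bar, 100 mm to its +x side; travels with the trolley, does not move with the swing. Carrier: plywood tray 360 mm long (along the bar), 104 wide, floor 58 mm below the axle, hung on thin rods, a white jar (78 wide, 100 tall) near each end, a cardboard box between; 0.8 kg, the box's 0.12 kg varies; foot bars to 78 mm below the axle.
- board: Target: wooden packing board fixed on the table below the carrier's path, 300 mm (across the bar) by 120 mm (along the bar), 20 mm high with two dark strips on its long edges. Origin at the centre of its underside, axes parallel to the stand's. The hub belongs above its centre line (its y = 0), 0.22 to 0.36 m of travel from the trolley's zero.

How it is judged:
By the outcome, as a careful person would: the job done as asked, in the order asked, and still so for the second after the job is handed in, with the robot touching nothing.
It also fails if it takes over 50 s, if anything falls off the work surface, if the arm or the gripper's body presses on something with over 40 N, if the wrist force passes 120 N, or if a joint passes its speed limit or range.

## Working session

There is one attempt and no reset: what is moved stays moved. The work goes in short steps, each a Python script; the robot and the scene stay as the last script left them, time stands still between calls to the robot, and variables do not carry over. Pictures are saved under pics/ and viewed, at most 10 in all, crops included, and the job is handed in when it is done.

```bash
mkdir -p pics
python3 - <<'E'
from plant import r,fingers,cams,order,status
import cv2,numpy as np,pickle
d={}
for n in ["scene","top"]:
    c=cams.capture(n);d[n]=c;cv2.imwrite(f"pics/{n}0.png",c["img"])
    print(n,c["intrinsics"].tolist(),np.round(c["camera_from_world"],4).tolist(),[k for k in c])
pickle.dump(d,open("cap0.pkl","wb"))
print(status.read_time(),status.read_eef_pos(),status.read_tool_rot(),r.nose_length)
E
```

```text
scene [[393.8640427938434, 0.0, 317.09430332819744], [0.0, 393.8640427938434, 206.86387891291508], [0.0, 0.0, 1.0]] [[0.176, 0.9844, 0.0033, 0.0069], [-0.7988, 0.1409, 0.5848, 0.3809], [0.5752, -0.1056, 0.8112, -1.3044], [0.0, 0.0, 0.0, 1.0]] ['img', 'intrinsics', 'camera_from_world']
top [[517.4462200374605, 0.0, 320.3994623618203], [0.0, 517.4462200374605, 203.0684387747049], [0.0, 0.0, 1.0]] [[0.0244, -0.9997, -0.0057, -0.124], [0.9976, 0.024, 0.0654, -0.5874], [-0.0652, -0.0073, 0.9978, -1.3892], [0.0, 0.0, 0.0, 1.0]] ['img', 'intrinsics', 'camera_from_world']
0.1 [0.2408155  0.60319128 0.25692597] [-6.95297820e-05  1.88733792e-01  9.82027980e-01 -7.72602494e-04] 0.019
```

View pics/scene0.png

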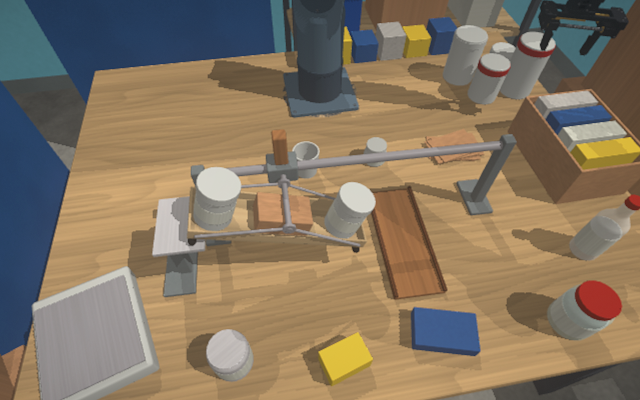

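View pics/top0.png

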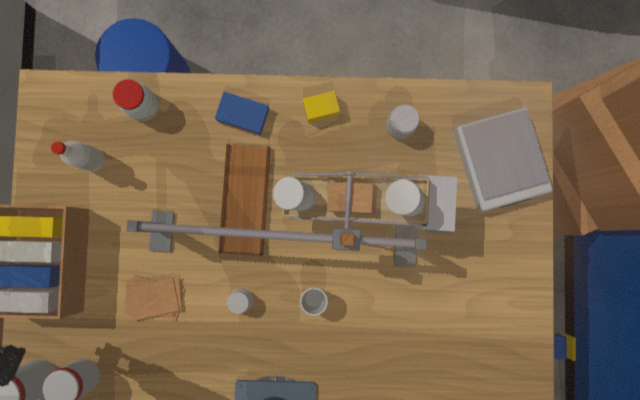

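The scene view shows the handle at about (280,145), jars at (216,198) and (350,210), and the board at about (410,240). In the top view the handle top is at (347,239), the bar runs from (130,227) to (425,244), and the board is at about (245,200). Next I measure these.

```bash
cat > h.py <<'E'
import numpy as np,cv2
def ray(c,uv):
    K=c["intrinsics"];M=c["camera_from_world"];R=M[:3,:3];t=M[:3,3]
    uv=np.atleast_2d(uv).astype(float)
    d=np.c_[(uv[:,0]-K[0,2])/K[0,0],-(uv[:,1]-K[1,2])/K[1,1],-np.ones(len(uv))]@R
    return -R.T@t,d
def plane(c,uv,n,k):   # intersect with n.p=k
    o,d=ray(c,uv);s=(k-o@n)/(d@n);return o+s[:,None]*d
def onz(c,uv,z): return plane(c,uv,np.array([0,0,1.]),z)
def proj(c,p):
    M=c["camera_from_world"];q=np.atleast_2d(p)@M[:3,:3].T+M[:3,3];K=c["intrinsics"]
    return np.c_[K[0,2]-K[0,0]*q[:,0]/q[:,2],K[1,2]+K[1,1]*q[:,1]/q[:,2]]
E
python3 - <<'E'
import pickle,cv2,numpy as np
from h import *
d=pickle.load(open("cap0.pkl","rb"));T=d["top"];S=d["scene"]
print("cams",ray(T,[0,0])[0],ray(S,[0,0])[0])
hsv=cv2.cvtColor(T["img"],cv2.COLOR_BGR2HSV)
for n,(u,v) in dict(handle=(347,239),board=(245,180),board2=(240,240),bar=(200,231),bar2=(380,241),table=(150,200),block=(338,232),jar=(403,195),box=(350,198)).items(): print(n,hsv[v,u])
hs=cv2.cvtColor(S["img"],cv2.COLOR_BGR2HSV)
for n,(u,v) in dict(handle=(280,150),jarL=(216,180),jarLs=(212,210),jarR=(350,200),jarRs=(345,222),shelf=(175,230),table=(300,290),board=(410,230)).items(): print(n,hs[v,u])
cv2.imwrite("pics/crop.png",np.hstack([cv2.resize(T["img"][130:270,205:305],None,fx=4,fy=4),cv2.resize(T["img"][200:270,300:400],None,fx=4,fy=4)[:, :].copy() if 0 else cv2.resize(T["img"][190:330,300:400],None,fx=4,fy=4)]))
E
```

```text
cams [ 0.49840482 -0.1199268   1.42395504] [ 1.05336141 -0.19815011  0.83526863]
handle [ 14 150 143]
board [ 13 153 132]
board2 [ 14 159 120]
bar [  4  15 119]
bar2 [173  17 138]
table [ 17 122 149]
block [ 30   2 111]
jar [ 15  17 181]
box [  6  37 104]
handle [ 13 126 113]
jarL [ 30  12 215]
jarLs [ 26  15 134]
jarR [ 27  13 215]
jarRs [ 26  26 136]
shelf [ 10  11 200]
table [ 17 110 158]
board [ 14 137 140]
```

View pics/crop.png

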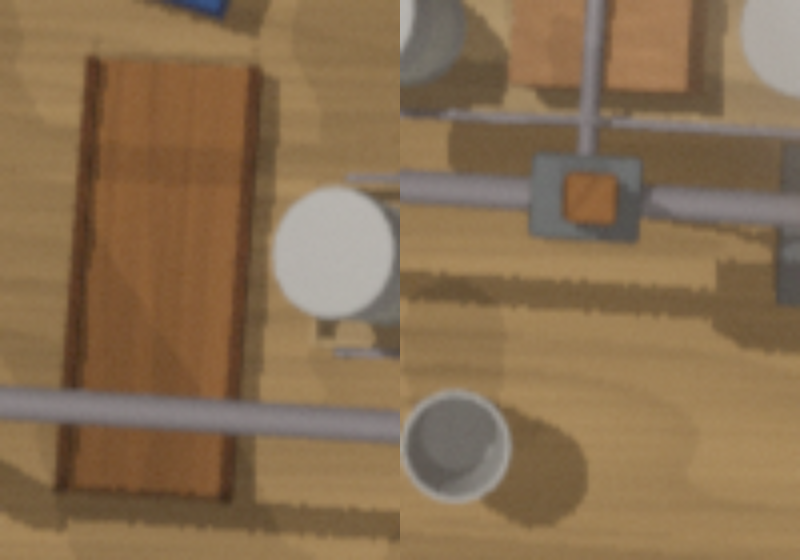

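The crop shows the board corners at about (226.8,144.3), (270.3,146.3), (263,255) and (219.3,252.5), and the handle top at about (347.8,239.3). I'll refine these with masks and cross-check the sizes.

Run:
```python
import pickle,cv2,numpy as np
from h import *
d=pickle.load(open("cap0.pkl","rb"));T=d["top"];S=d["scene"]
lab=cv2.cvtColor(T["img"],cv2.COLOR_BGR2HSV).astype(int)
H,Sa,V=lab[...,0],lab[...,1],lab[...,2]
# bar: per-column centre of low saturation pixels near the line
P=[]
for u in list(range(140,216))+list(range(275,325)):
    v0=227+(u-130)*17/295; vs=np.arange(int(v0)-8,int(v0)+9); w=np.clip(80-Sa[vs,u],0,None)
    P.append([u,(w*vs).sum()/w.sum()])
X=onz(T,np.array(P),0.21); k=np.polyfit(X[:,1],X[:,0],1); print("bar x=%.4f+%.4f*y"%(k[1],k[0]),"resid",np.std(X[:,0]-np.polyval(k,X[:,1])),"yaw",-np.arctan(k[0]))
yaw=-np.arctan(k[0]);ey=np.array([-np.sin(yaw),np.cos(yaw)]);ex=np.array([ey[1],-ey[0]])
# bar ends
for sgn,us in (("+y",range(122,145)),("-y",range(412,432))):
    print(sgn,[int(min(Sa[int(227+(u-130)*17/295)-2:int(227+(u-130)*17/295)+3,u])) for u in us])
def blob(m,near):
    n,l,s,c=cv2.connectedComponentsWithStats(m.astype(np.uint8));i=min((i for i in range(1,n) if s[i,4]>30),key=lambda i:np.hypot(*(c[i]-near)));return l==i,c[i],s[i]
m,c,s=blob((Sa>90)&(abs(np.indices(H.shape)[1]-347)<12)&(abs(np.indices(H.shape)[0]-239)<9),(347.7,239.3))
print("handle",c,s,onz(T,c,0.306)); 
g=onz(T,c,0.306)[0]; print("dist off bar",(g[:2]-[k[1],0])@ex)
# board: edges
C=onz(T,np.array([[226.75,144.25],[270.25,146.25],[263,255],[219.25,252.5]]),0.02)[:,:2]
print("board",C,[np.linalg.norm(C[i]-C[i-1]) for i in range(4)],C.mean(0))
b=C.mean(0)
print("travel needed (board centre - handle) along bar:",(b-g[:2])@ey,"board x off bar",(b-[k[1],0])@ex)
e=C[0]-C[3];print("board long yaw",np.arctan2(e[1],e[0]))
m2=((H<=14)&(Sa>130)); m2[:,:200]=0;m2[:,290:]=0;m2[:130]=0;m2[270:]=0
q=cv2.minAreaRect(np.argwhere(cv2.morphologyEx(m2.astype(np.uint8),cv2.MORPH_OPEN,np.ones((3,3))))[:,::-1].astype(np.float32));bp=cv2.boxPoints(q)
B=onz(T,bp,0.02);print("rect",bp.tolist(),B[:,:2].mean(0),np.linalg.norm(B[0]-B[1]),np.linalg.norm(B[1]-B[2]))
# scene handle top check
print("proj handle top in scene",proj(S,[g]), "board corners scene",proj(S,np.c_[C,[.02]*4]).tolist())
```

```text
bar x=0.5017+0.0351*y resid 0.0009797647980680374 yaw -0.035056902549745056
+y [109, 110, 114, 108, 70, 17, 8, 8, 5, 8, 2, 5, 5, 5, 9, 27, 32, 29, 16, 17, 14, 14, 13]
-y [24, 21, 24, 27, 18, 15, 13, 14, 14, 15, 14, 11, 9, 7, 28, 92, 106, 106, 103, 108]
handle [347.1686747  239.15060241] [341 233  14  14 166] [[ 0.49499295 -0.17135214  0.306     ]]
dist off bar -0.0007106746876904624
board [[0.74562123 0.15099272]
 [0.74288114 0.03149417]
 [0.445834   0.04197298]
 [0.4496499  0.16057816]] [np.float64(0.29612650241110794), np.float64(0.11952995404885991), np.float64(0.29723191655605447), np.float64(0.11866654436009906)] [0.59599657 0.09625951]
travel needed (board centre - handle) along bar: 0.2709873685859189 board x off bar 0.09085116705975224
board long yaw -0.032375070891741214
rect [[218.43653869628906, 250.88832092285156], [226.0761260986328, 143.9340057373047], [269.71063232421875, 147.05076599121094], [262.071044921875, 254.0050811767578]] [0.59736748 0.09832273] 0.292689631904667 0.12011063610769919
proj handle top in scene [[278.59416881 133.51050984]] board corners scene [[446.1850046224013, 288.65923554278515], [393.99933506717394, 296.3796745723618], [365.28125728838256, 190.75779617750166], [409.00236619645096, 185.77481940565343]]
```

```bash
cat >> h.py <<'E'
YAW=-0.0345; EY=np.array([-np.sin(YAW),np.cos(YAW)]); EX=np.array([EY[1],-EY[0]])
G0=np.array([0.4955,-0.1714]); TRAVEL=0.272
a=np.pi/2+YAW/2; Q=[0,np.cos(a),np.sin(a),0]
def tilt(c,s,full=False):
    """swing angle from the two bright jar lids; s = trolley travel from G0; image = scene"""
    n=np.r_[EX,0]; k=EX@G0+0.1
    hub=np.r_[G0+s*EY+0.1*EX,0.21]
    hsv=cv2.cvtColor(c["img"],cv2.COLOR_BGR2HSV); m=((hsv[...,2]>175)&(hsv[...,1]<45)).astype(np.uint8)
    N,l,st,ce=cv2.connectedComponentsWithStats(m,connectivity=4)
    J=[]
    for i in range(1,N):
        if not 300<st[i,4]<2500: continue
        p=plane(c,ce[i],n,k)[0]; y=(p-hub)[:2]@EY; z=p[2]-0.21
        if 0.08<abs(y)<0.19 and -0.06<z<0.13: J.append((y,z,int(st[i,4]),ce[i]))
    if full: print(J)
    L=[j for j in J if j[0]<0];R=[j for j in J if j[0]>0]
    if len(L)!=1 or len(R)!=1: return np.nan
    return np.arctan2(R[0][1]-L[0][1],R[0][0]-L[0][0])
E
python3 - <<'E'
import pickle
from h import *
d=pickle.load(open("cap0.pkl","rb"));print(tilt(d["scene"],0,True))
E
```

```text
[(np.float64(-0.11492467567688273), np.float64(0.08692671472903876), 1180, array([218.61949153, 183.41186441])), (np.float64(0.14108142529512546), np.float64(0.0008601450965390611), 814, array([357.23095823, 196.86977887]))]
-0.3243189210456846
```

Run:
```python
from plant import r,fingers,cams,order,status
from h import *
t=status.read_time
p=status.read_eef_pos()
r.move_l([p[0],p[1],0.42],v=0.3);print(t())
r.goto([*G0,0.37],Q);print(t(),status.read_eef_pos())
r.move_l([*G0,0.275],v=0.15,f_stop=8);print(t(),status.read_eef_pos(),status.read_tool_rot())
c=cams.capture("scene");cv2.imwrite("pics/scene1.png",c["img"]);print(tilt(c,0,True))
```

```text
0.7917
3.6667 [ 0.49591177 -0.17064134  0.36994015]
4.45 [ 0.49598418 -0.17170985  0.27569572] [ 5.11477742e-04  1.72838159e-02  9.99850463e-01 -2.44061615e-04]
[(np.float64(-0.11487243063833846), np.float64(0.08675339075189467), 1191, array([218.66918556, 183.47103275])), (np.float64(0.14113921742981933), np.float64(0.0004449116578125467), 824, array([357.24150485, 196.99271845]))]
-0.32516110083154764
```

View pics/scene1.png

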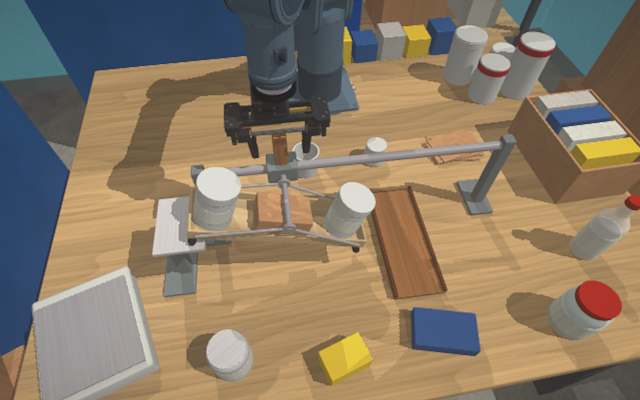

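The gripper straddles the handle (about (280,150)), and the lid tilt reads -0.325 against the -0.32 given. Now I grasp, pull off the shelf, and observe the swing.

```bash
cat >> h.py <<'E'
from scipy.optimize import least_squares
def travel(status): return (status.read_eef_pos()[:2]-G0)@EY
def observe(cams,status,r,n=28,gap=0.05):
    T=[];A=[];s=travel(status)
    for i in range(n):
        T.append(status.read_time());A.append(tilt(cams.capture("scene"),s))
        if gap: r.sleep(gap)
    return np.array(T),np.array(A),s
def fit(T,A,w=None,b=None):
    """theta=b+p cos(w(t-t0))+q sin(...), t0=T[0]"""
    ok=~np.isnan(A);T0=T[0];t=T[ok]-T0;a=A[ok]
    f=lambda x:(b if b is not None else x[3])+x[0]*np.cos((w or x[2])*t)+x[1]*np.sin((w or x[2])*t)-a
    s=least_squares(f,[a[0],0,3.95,0],bounds=([-1,-1,3.7,-.1],[1,1,4.2,.1]));x=s.x
    if w: x[2]=w
    if b is not None: x[3]=b
    return T0,x,np.hypot(x[0],x[1]),np.std(s.fun),(~ok).sum()
E
python3 - <<'E'
from plant import r,fingers,cams,order,status
from h import *
import pickle
t=status.read_time
fingers.grasp(30);print(t(),status.read_gripper_width(),status.read_eef_pos(),travel(status))
P=status.read_eef_pos();s0=travel(status)
ta=t();r.move_l([*(P[:2]+0.07*EY),P[2]],v=0.12);print(ta,t(),travel(status),status.read_ft_force())
T,A,s=observe(cams,status,r,30)
pickle.dump((T,A,s),open("o1.pkl","wb"));print(np.round(T-T[0],3)[:4],np.round(A,3));print(fit(T,A),t())
E
```

```text
5.4333 0.3161178812083999 [ 0.49548431 -0.17144652  0.27501089] -4.7037392875394723e-05
5.4333 6.1667 0.06942948004995773 [ 1.74196024  0.7652651  -2.20164888]
[0.  0.1 0.2 0.3] [ 0.245    nan    nan    nan    nan  0.258  0.074 -0.079 -0.223 -0.33
 -0.387 -0.385 -0.327 -0.219 -0.074  0.078  0.258    nan    nan    nan
  0.389  0.237  0.053 -0.098 -0.236 -0.334 -0.382 -0.373 -0.308 -0.196]
(np.float64(6.1667), array([0.22490522, 0.34761644, 3.95215659, 0.0137801 ]), np.float64(0.4140284329921774), np.float64(0.01447326892771415), np.int64(7)) 9.1667
```

The carrier is off the shelf, with amplitude 0.41 rad and w = 3.952. One timed move to the board should cancel most of that.

```bash
cat >> h.py <<'E'
C=1.6
def gain(Td,w):   # swing amplitude per metre of a minimum-jerk move, (C/w)|int a sin(wu)|
    x=np.linspace(0,1,2001);a=(60*x-180*x**2+120*x**3)/Td**2
    return C/w*abs(np.trapezoid(a*np.sin(w*(x-.5)*Td),x*Td))
def kick(r,status,T0,z,w,D,Td,lag,tp):
    """straight move of D along the bar, its midpoint at the time tp(positive peak)/opposite for D<0"""
    ph=np.angle(z)+(0 if D>0 else np.pi); now=status.read_time()
    tm=T0+ph/w
    while tm-Td/2-lag<now+0.01: tm+=2*np.pi/w
    r.sleep(tm-Td/2-lag-now)
    P=status.read_eef_pos();s=travel(status);ts=status.read_time()
    r.move_l([*(G0+tp*EY),P[2]],v=abs(tp-s)/Td)
    return ts+Td/2, status.read_time()
E
python3 - <<'E'
from plant import r,fingers,cams,order,status
from h import *
import pickle
T,A,s=pickle.load(open("o1.pkl","rb"));T0,x,_,_,_=fit(T,A);w=x[2];z=x[0]+1j*x[1]
g={Td:gain(Td,w) for Td in (.5,.6,.7,.8)};print(g)
print(status.read_time());tmid,te=kick(r,status,T0,z,w,0.2,0.6,0.05,TRAVEL);print(tmid,te,travel(status))
T,A,s=observe(cams,status,r,20)
pickle.dump((T,A,s),open("o2.pkl","wb"));print(np.round(A,3))
F=fit(T,A,w=w);print(F)
z1=(F[1][0]+1j*F[1][1])*np.exp(1j*w*(F[0]-T0))   # same time origin as z
dz=z1-z;print("kick size %.3f per m %.3f, lag %.3f"%(abs(dz),abs(dz)/0.2,((np.angle(-dz)-w*(tmid-T0)+np.pi)%(2*np.pi)-np.pi)/w),status.read_time())
E
```

```text
{0.5: np.float64(1.4914112449917813), 0.6: np.float64(1.4454819770986962), 0.7: np.float64(1.3926166351414053), 0.8: np.float64(1.3334786360483353)}
9.1667
9.55 10.0 0.27255749604549545
[ 0.048  0.014 -0.023 -0.06  -0.086 -0.098 -0.096 -0.081 -0.052 -0.016
  0.021  0.056  0.097  0.088  0.084  0.067  0.039  0.003 -0.035 -0.065]
(np.float64(10.0), array([ 4.87338632e-02, -8.29727522e-02,  3.95215659e+00, -3.31409357e-03]), np.float64(0.09622612445254915), np.float64(0.0045170278097653675), np.int64(0))
kick size 0.336 per m 1.678, lag 0.011 12.0
```

Down to 0.096 rad. A synchronous back-and-forth pair of 30 mm should cancel the rest.

Run:
```python
from plant import r,fingers,cams,order,status
from h import *
import pickle
T,A,s=pickle.load(open("o2.pkl","rb"));w=3.952;F=fit(T,A,w=w);T0=F[0];z=F[1][0]+1j*F[1][1]
L=F[2]/2/1.62
print(L,kick(r,status,T0,z,w,-L,0.6,0.015,TRAVEL-L),kick(r,status,T0,z,w,L,0.6,0.015,TRAVEL),travel(status))
T,A,s=observe(cams,status,r,20)
pickle.dump((T,A,s),open("o3.pkl","wb"));print(np.round(A,3));F=fit(T,A,w=w);print(F,status.read_time())
c=cams.capture("top");cv2.imwrite("pics/top1.png",c["img"]);pickle.dump(c,open("top1.pkl","wb"))
```

```text
0.02969942126456526 (13.700000000000001, 14.1583) (14.491700000000002, 14.9333) 0.2717451826915469
[-0.011 -0.01  -0.007 -0.005 -0.002  0.001  0.002  0.003  0.003  0.002
 -0.    -0.003 -0.006 -0.008 -0.01  -0.011 -0.01  -0.009 -0.007 -0.004]
(np.float64(14.9333), array([-6.84577683e-03,  1.85951106e-03,  3.95200000e+00, -3.86111899e-03]), np.float64(0.007093831247130551), np.float64(0.00028701286217137933), np.int64(0)) 16.9333
```

View pics/top1.png

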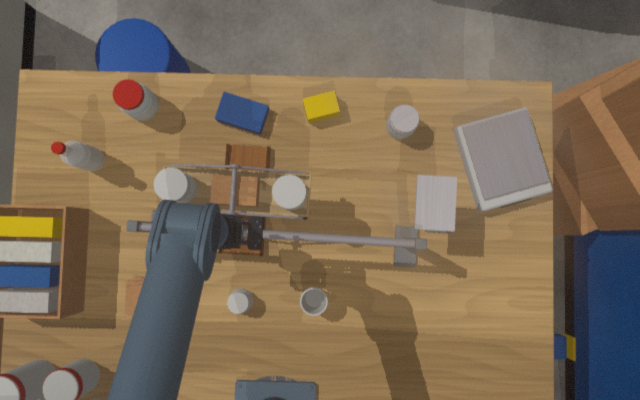

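The carrier hangs over the board: axle rod at about (235,190), board edges at about u 224 and 270. The residual is 0.007 rad. I'll check the centring numerically, then make one last tiny trim.

Run:
```python
from plant import r,fingers,cams,order,status
from h import *
import pickle
c=pickle.load(open("top1.pkl","rb"));hsv=cv2.cvtColor(c["img"],cv2.COLOR_BGR2HSV).astype(int)
P=[]
for v in range(185,210):
    us=np.arange(229,242);q=np.clip(70-hsv[v,us,1],0,None)
    if q.sum()>50: P.append([(q*us).sum()/q.sum(),v])
X=onz(c,np.array(P),0.21)[:,:2];b=np.array([0.5967,0.0973])
print("hub minus board along bar",np.round((X-b)@EY,4)[::4], "TCP",(status.read_eef_pos()[:2]-b)@EY)
T,A,s=pickle.load(open("o3.pkl","rb"));w=3.952;F=fit(T,A,w=w);z=F[1][0]+1j*F[1][1];L=F[2]/2/1.62
kick(r,status,F[0],z,w,-L,0.6,0.015,TRAVEL-L);kick(r,status,F[0],z,w,L,0.6,0.015,TRAVEL);print(L,travel(status))
T,A,s=observe(cams,status,r,20);print(np.round(A,4));print(fit(T,A,w=w),status.read_time())
```

```text
hub minus board along bar [-0.0007 -0.0009 -0.0011 -0.0005 -0.0006 -0.0007 -0.0002] TCP -0.00037118348633512384
0.0021894540886205406 0.27148158672774686
[-0.0049 -0.0052 -0.0046 -0.0046 -0.0043 -0.0035 -0.0031 -0.0028 -0.0025
 -0.0024 -0.0026 -0.0027 -0.0035 -0.0035 -0.0039 -0.0046 -0.0048 -0.0051
 -0.0047 -0.0047]
(np.float64(20.7667), array([-1.15154451e-03, -5.17889871e-04,  3.95200000e+00, -3.67662642e-03]), np.float64(0.0012626419429861448), np.float64(0.00014975848607521935), np.int64(0)) 22.7667
```

Centred within 1 mm with a swing of 0.0013 rad. Now I hold still, release, retreat straight up, and verify.

Run:
```python
from plant import r,fingers,cams,order,status
from h import *
r.sleep(3.5);fingers.let_go();P=status.read_eef_pos()
print(status.read_time(),status.read_gripper_width())
r.move_l([P[0],P[1],0.40],v=0.12);print(status.read_time(),status.read_eef_pos())
T,A,s=observe(cams,status,r,17);print(np.round(A,4),fit(T,A,w=3.952),status.read_time())
c=cams.capture("scene");cv2.imwrite("pics/scene2.png",c["img"])
print(tilt(c,s,True))
```

```text
27.25 0.9970775098615384
28.4417 [0.50449642 0.10039361 0.39933487]
[-0.0061 -0.0066 -0.0066 -0.0066 -0.0066 -0.0066 -0.0059 -0.0053 -0.0047
 -0.0044 -0.0043 -0.0042 -0.0044 -0.0046 -0.0051 -0.0054 -0.0065] (np.float64(28.4417), array([-6.03589017e-04, -1.17651545e-03,  3.95200000e+00, -5.48793438e-03]), np.float64(0.001322311729403028), np.float64(0.0001592047113849807), np.int64(0)) 30.1417
[(np.float64(0.1356689194116144), np.float64(0.0436056178850964), 900, array([492.41555556, 168.58555556])), (np.float64(-0.13533514116523393), np.float64(0.04539212909634735), 995, array([356.93467337, 182.93467337]))]
-0.006592098027269429
```

View pics/scene2.png

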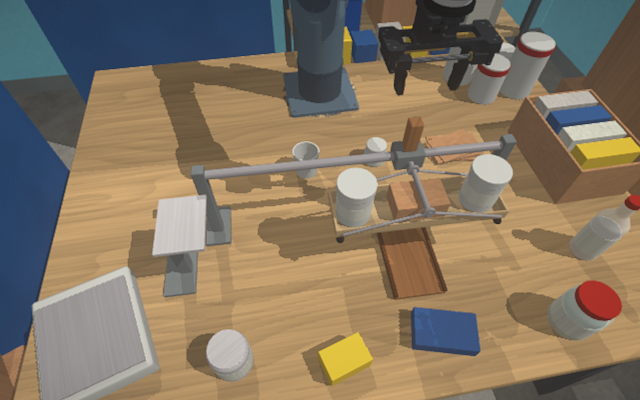

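The carrier hangs level over the board, both jars are in it at about (356,195) and (487,182), and the gripper is clear of the handle. I'm handing it in.

```bash
python3 -c "
from plant import order,status
print(order.close_job(),status.read_time())"
```

```text
the job is handed in; nothing more can be done
the job is handed in; nothing more can be done
```

The carrier hangs level over the packing board, centred within about 1 mm and swinging about 0.001 rad, with the handle released, and the job was handed in at about 30 s on the robot's clock; the largest swing was about 0.41 rad (24°), inside the 30° limit.

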